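Fetch the rapping iron from behind the dye tins

TASK

I need the rapping iron that lies behind the three dye tins: first stand all three tins upright on the cork mat, then lay the iron flat and lengthwise in the middle of the empty tool tray, and only after that put every tin back, standing flat in the dish of its own colour. Set each thing down gently without dropping or tipping it, and do not disturb the brown bottle.

Things in the scene. Friction and masses are not known exactly. Their poses are not given: they have to be found in the camera images.
- tin_blue: Lidded dye tin: upright cylinder 54 mm across, 110 mm tall, about 0.35 kg, bare metal with a blue band and a blue lid. It starts standing in the blue dish. Origin: centre of its underside, z up its axis. Hard and stiff; grip it anywhere on its side.
- tin_green: Lidded dye tin: upright cylinder 54 mm across, 110 mm tall, about 0.35 kg, bare metal with a green band and a green lid. It starts standing in the green dish. Origin: centre of its underside, z up its axis. Hard and stiff; grip it anywhere on its side.
- tin_red: Lidded dye tin: upright cylinder 54 mm across, 110 mm tall, about 0.35 kg, bare metal with a red band and a red lid. It starts standing in the red dish. Origin: centre of its underside, z up its axis. Hard and stiff; grip it anywhere on its side.
- dish_blue: Round blue drip dish, home of the blue tin, fixed in the wooden caddy: 78 mm across, rim 9 mm high, floor 3 mm thick, 68 mm across inside. Origin: centre of its underside, 8 mm above the bench; z up. The dishes stand in a row 86 mm apart, in changing order, in the front half of the caddy (276 x 155 mm, rim 22 mm high).
- dish_green: Round green drip dish, home of the green tin, fixed in the wooden caddy: 78 mm across, rim 9 mm high, floor 3 mm thick, 68 mm across inside. Origin: centre of its underside, 8 mm above the bench; z up. The dishes stand in a row 86 mm apart, in changing order, in the front half of the caddy (276 x 155 mm, rim 22 mm high).
- dish_red: Round red drip dish, home of the red tin, fixed in the wooden caddy: 78 mm across, rim 9 mm high, floor 3 mm thick, 68 mm across inside. Origin: centre of its underside, 8 mm above the bench; z up. The dishes stand in a row 86 mm apart, in changing order, in the front half of the caddy (276 x 155 mm, rim 22 mm high).
- iron: Rapping iron (tool), 240 mm long, 0.35 kg: dark wood handle on its -x half (30 wide, 24 high), brass collar mid-length (36 long, 32 wide, 24 high; balance point), flat steel blade (34 wide, 12 high). Lies on two cradles (80 mm either side of the collar, tops 31 mm up), 60 mm behind the dishes' centre line. Origin: under the collar at its underside, 26 mm up; x lengthwise, z up.
- mat: Cork mat, 300 x 130 mm, 4 mm thick, fixed on the bench to the left or right of the caddy. Origin: centre of its underside; x along its length, z up.
- tray: Open tool tray with a dark wooden rim and grey felt floor, fixed on the bench on the other side of the caddy from the mat: outside 308 x 122 mm, inside 298 x 112 mm, floor 4 mm thick, rim 14 mm high. Origin: centre of its underside; x along its length, z up.
- bottle: Brown glass varnish bottle with a black cap, 54 mm across, 130 mm tall, loose, standing on the bench close behind the caddy (its axis at least 70 mm behind the iron's centre line). A bystander. Origin: centre of its underside, z up.
There are look-alikes about, which are no part of the job. What is shaped like the tin_red but yellow is not meant. What is shaped like the iron but purple is not meant.

How it is judged (in metres and radians):
On the way, in this order (a step that is already met when the one before it is completed fails the run):
1. all three tins stand upright on the cork mat, released, with the iron still on its cradles (x of tin_blue in the frame of mat between -0.14 and 0.14 m and y of tin_blue in the frame of mat between -0.055 and 0.055 m and z of each of tin_blue, tin_green, tin_red in the frame of mat below 0.008 m and angle between each of tin_blue, tin_green, tin_red's own z axis and vertical below 0.1 rad and linear speed of each of tin_blue, tin_green, tin_red below 0.02 m/s and angular speed of each of tin_blue, tin_green, tin_red below 0.2 rad/s and contact force between the fingers and tin_blue below 0.1 N and x of tin_green in the frame of mat between -0.14 and 0.14 m and y of tin_green in the frame of mat between -0.055 and 0.055 m and contact force between the fingers and tin_green below 0.1 N and x of tin_red in the frame of mat between -0.14 and 0.14 m and y of tin_red in the frame of mat between -0.055 and 0.055 m and contact force between the fingers and tin_red below 0.1 N and distance of iron from where it was at the start of the episode below 0.03 m), for 0.2 s.
2. the iron lies flat along the middle of the tool tray, released, while the tins still stand on the mat (x of iron in the frame of tray between -0.022 and 0.022 m and y of iron in the frame of tray between -0.015 and 0.015 m and z of iron in the frame of tray below 0.008 m and angle between iron's own z axis and vertical below 0.08 rad and angle between the x axis of iron and the x axis of tray, either way round below 0.15 rad and linear speed of each of iron, tin_blue, tin_green, tin_red below 0.02 m/s and angular speed of each of iron, tin_blue, tin_green, tin_red below 0.2 rad/s and contact force between the fingers and iron below 0.1 N and x of tin_blue in the frame of mat between -0.14 and 0.14 m and y of tin_blue in the frame of mat between -0.055 and 0.055 m and z of each of tin_blue, tin_green, tin_red in the frame of mat below 0.008 m and angle between each of tin_blue, tin_green, tin_red's own z axis and vertical below 0.1 rad and contact force between the fingers and tin_blue below 0.1 N and x of tin_green in the frame of mat between -0.14 and 0.14 m and y of tin_green in the frame of mat between -0.055 and 0.055 m and contact force between the fingers and tin_green below 0.1 N and x of tin_red in the frame of mat between -0.14 and 0.14 m and y of tin_red in the frame of mat between -0.055 and 0.055 m and contact force between the fingers and tin_red below 0.1 N), for 0.2 s.
At the end, for the whole second after the job is handed in: The iron lies flat in the tool tray, its middle within 22 mm lengthwise and 15 mm sideways of the tray's centre and its length within 0.15 rad of the tray's; each tin stands upright (within 0.08 rad) flat on the floor of the dish of its own colour, within 10 mm of its centre; all are at rest (x of iron in the frame of tray between -0.022 and 0.022 m and y of iron in the frame of tray between -0.015 and 0.015 m and z of iron in the frame of tray below 0.008 m and angle between each of iron, tin_blue, tin_green, tin_red's own z axis and vertical below 0.08 rad and angle between the x axis of iron and the x axis of tray, either way round below 0.15 rad and linear speed of each of iron, tin_blue, tin_green, tin_red below 0.02 m/s and angular speed of each of iron, tin_blue, tin_green, tin_red below 0.2 rad/s and horizontal distance between tin_blue and dish_blue below 0.01 m and z of tin_blue in the frame of dish_blue below 0.006 m and horizontal distance between tin_green and dish_green below 0.01 m and z of tin_green in the frame of dish_green below 0.006 m and horizontal distance between tin_red and dish_red below 0.01 m and z of tin_red in the frame of dish_red below 0.006 m); the robot touches nothing.
It fails at once if a tin or the iron is dropped or flung: it moves faster than 0.6 m/s while the fingers do not touch it (a fall of about 2 cm) ((contact force between the fingers and tin_blue below 0.1 N and linear speed of tin_blue above 0.6 m/s) or (contact force between the fingers and tin_green below 0.1 N and linear speed of tin_green above 0.6 m/s) or (contact force between the fingers and tin_red below 0.1 N and linear speed of tin_red above 0.6 m/s) or (contact force between the fingers and iron below 0.1 N and linear speed of iron above 0.6 m/s)).
It fails at once if a tin is tipped by more than 30 degrees (angle between any of tin_blue, tin_green, tin_red's own z axis and vertical above 0.52 rad).
It fails at once if the brown bottle is shifted by more than 20 mm or tipped (distance of bottle from where it was at the start of the episode above 0.02 m or angle between bottle's own z axis and vertical above 0.3 rad).
It also fails if it takes over 144 s, if anything falls off the work surface, if the arm or the gripper's body presses on something with over 40 N, if the wrist force passes 120 N, or if a joint passes its speed limit or range.

ROBOT

A 6-joint arm with a two-finger parallel gripper is mounted at the origin on the work surface. World frame = base frame: x ahead of the robot, y to its left, z up, the work surface at z = 0. Lengths are in m, angles in degrees, forces in N, time in s.
With the tool pointing down it reaches from about 0.4 to 0.825 m from the base axis. Payload 7 kg.
Tool frame: the origin (TCP) lies between the finger pads; the fingertips stand 25 mm ahead of it and the grasp point (between the pads) lies 6 mm ahead of it; z points along the fingers, y is the line along which they close (so a half turn about z gives the same grasp; the last joint's range is limited). The gripper opens to 88 mm and grips with 3 to 60 N. Pads are 19 mm wide; open, the fingers measure 130 mm over their backs; the gripper's body (78 mm by 193 mm) begins 47 mm behind the grasp point.
Start: joints at [-47.435, 20.546, 0.682, 0, -70.136, -16.507], TCP at [0.296, -0.606, 0.23] pointing down, gripper open.
Joint ranges: [-176.03, 176.03], [-82.01, 121.73], [-58.28, 71.71], [-173.87, 95.51], [-174.79, -0.11], [-173.66, 173.66]. Speed limits (degrees/s): [136.94, 136.94, 172.46, 180, 180, 180].

INTERFACE

Orientations are given as [roll, pitch, yaw] about the fixed x, y, z axes, in that order (R = Rz(yaw) Ry(pitch) Rx(roll)).
In Python, from plant import status, optics, job gives the robot as it stands. The module is installed in compiled form; this text tells all that it offers.
- The arm moves only by the shell command python3 -m pendant 'ROWS'. ROWS is a JSON object with one list for each field, all of the same length, 1 to 8, a row being the entries at one place: sx, sy, sz (the shift in m), twist (a turn about the tool's z in degrees), jaw (the finger opening in m); each row is the pose to reach, as a shift and turn from the pose commanded when the command began, along the tool's axes at that moment; what a row does not reach only later rows make up. A row lasts 1/8 s, in which the tool goes at most 0.0625 m and 10.7 degrees, less where a joint would pass 70% of its speed; a pose out of reach is approached as far as the arm can. The fingers move at their own pace and stop on an object; the grip force is fixed at half the most. Time passes only in rows, so rows that do not move let the fingers close. It prints the time, the measured TCP pose, the force, the opening and the grip force at its end. Input that does not fit is refused with a message, and nothing moves.
- status.get_obs(): the state, without advancing time (a new reading comes with each control period).
- optics.snapshot(name): name is "side" or "top" or "wrist"; returns a dict with "frame" (384x512x3 uint8, red, green, blue), "z_map" (384x512 float32, m along the optical axis (not along the pixel's ray), 0 where there is no reading), "fovy" (degrees; the focal length in pixels is half the picture's height over the tangent of half this angle, whatever the lens; pixels are square), "cx", "cy" (the principal point, pixels), "R" (3x3) and "t" (3): a world point X has camera coordinates R X + t; the wrist camera has in their place "T_tool_cam" (4x4, takes a point from camera to tool coordinates, whose origin is the TCP and whose axes are the flange's). Camera axes: x right, y down, z forward; pixel columns grow to the right and rows downward; lengths in m; the calibration is good to about 2 mm. A picture is of the moment at which its call begins: read the wrist's pose just before it.
- job.close_job(): hands the job in; it is judged then, once.
The state is a dict: "clock": time; "joint_pos": joint angles; "qvel": joint speeds; "tau": joint torques, N m; "tool_pos": TCP position; "orientation": TCP orientation; "force": force on the tool from outside, world axes, zero at the start; "moment": the same for the moment, N m; "opening": finger opening in m; "gripper_force": force on a finger pad.
Only numpy, scipy, OpenCV 4.12 (cv2) and the standard library are available. Lean on these libraries where they do the work, as an engineer would, in place of code of your own. Each camera call takes 0.05 s, during which the arm holds its last target. There are 200 camera calls.

## Working session

There is one attempt and no reset: what is moved stays moved. The work goes in short steps, Python scripts to look and compute and a shell command to move; the robot and the scene stay as the last step left them, time stands still between calls to the robot, and variables do not carry over. Pictures are saved under pics/ and viewed, at most 14 in all, crops included, and the job is handed in when it is done.

```bash
mkdir -p pics
cat > h.py <<'E'
import numpy as np, cv2
from plant import status, optics, job
from scipy.spatial.transform import Rotation as Ro
def snap(n):
    o=status.get_obs(); s=optics.snapshot(n); s['obs']=o; return s
def world(s):
    """HxWx3 world points from depth"""
    z=s['z_map']; h,w=z.shape; f=h/2/np.tan(np.radians(s['fovy'])/2)
    v,u=np.mgrid[:h,:w]
    P=np.stack([(u-s['cx'])/f*z,(v-s['cy'])/f*z,z],-1)
    if 'R' in s: W=(P-s['t'])@np.array(s['R'])
    else:
        T=np.array(s['T_tool_cam']); P=P@T[:3,:3].T+T[:3,3]
        W=P@Ro.from_euler('xyz',s['obs']['orientation'],degrees=True).as_matrix().T+s['obs']['tool_pos']
    W[z==0]=np.nan; return W
def save(n,im): cv2.imwrite('pics/'+n,im[...,::-1])
E
python3 - <<'E'
from h import *
print(status.get_obs())
for n in('top','side'):
    s=snap(n); save(n+'0.png',s['frame']); np.save(n+'0.npy',world(s)); print(s['fovy'],s['cx'],s['cy'],s['R'],s['t'])
E
```

```text
{'clock': 0.0, 'joint_pos': array([-4.74335830e+01,  2.05927589e+01,  6.33056104e-01, -2.11005881e-02,
       -7.01353241e+01, -1.65100702e+01]), 'qvel': array([-0.01483508,  0.02522727, -0.01794945,  0.09891806, -0.06436473,
        0.01914473]), 'tau': array([-1.24684384e-04, -5.82724643e+01,  2.93055296e+01,  6.99744165e+00,
        6.64417574e-03, -1.48662589e-04]), 'tool_pos': array([ 0.29629527, -0.6059474 ,  0.2286992 ]), 'orientation': array([ 1.79903254e+02, -7.99004159e-03, -1.53950833e+02]), 'force': array([-0.05179666,  0.30229902,  0.40772826]), 'moment': array([-0.01047894, -0.01525537, -0.02585652]), 'gripper_force': 0.0, 'opening': 0.08744707558896693}
45.60277630267504 260.5429468648029 194.3525010212739 [[ 0.02716157 -0.99942861  0.02011724]
 [-0.9941201  -0.02911663 -0.10429504]
 [ 0.10482119 -0.01716613 -0.99434292]] [-0.01350081  0.43729052  1.02053278]
51.14526091776756 253.2046194770874 192.18198045933903 [[-0.97075218 -0.23980144  0.01163921]
 [-0.17818309  0.68712487 -0.70435091]
 [ 0.16090677 -0.68582409 -0.70975653]] [0.44403638 0.11007282 1.02470285]
```

View pics/top0.png

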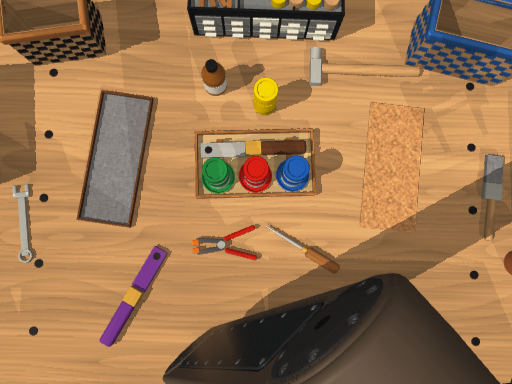

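View pics/side0.png

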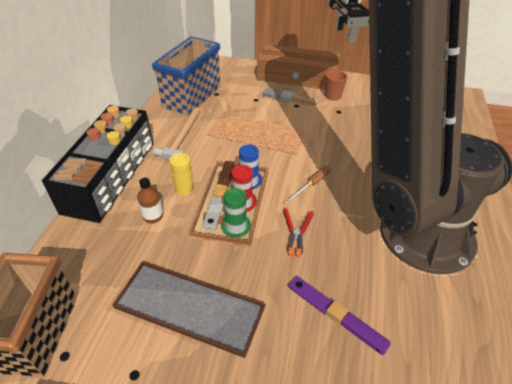

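The top view is up = +x, left = +y. Candidates: 
- **Tins:** green (218,175), red (256,174) and blue (294,174) are the real ones. The yellow cylinder at (265,95) is a decoy.
- **Irons:** the brown one with a brass collar at (255,148) is the real one. The purple one at (133,297) is a decoy, and the hammer (365,70) and scraper (492,190) are unrelated.
- **Other:** the tray is at (117,158), the mat at (392,167) and the bottle at (213,77).

Next I measure with depth and take one close crop.

Run:
```python
from h import *
im=cv2.imread('pics/top0.png'); hsv=cv2.cvtColor(im,cv2.COLOR_BGR2HSV); W=np.load('top0.npy'); Ws=np.load('side0.npy')
cv2.imwrite('pics/crop.png',cv2.resize(im[70:210,180:330],None,fx=5,fy=4.2857,interpolation=cv2.INTER_CUBIC)[:600,:750])
z=W[...,2]
def roi(u0,u1,v0,v1):
    m=np.zeros(z.shape,bool); m[v0:v1,u0:u1]=1; return m
for n,c in dict(green=(218,175),red=(256,174),blue=(294,174),yellow=(265,95),bottle=(213,77)).items():
    m=roi(c[0]-25,c[0]+25,c[1]-25,c[1]+25); zt=np.nanmax(z[m]); 
    zt=np.nanpercentile(z[m],97)
    p=W[m&(z>zt-.008)]; print(n,zt.round(4),len(p),cv2.minEnclosingCircle(p[:,:2].astype('f4')))
rect=lambda p:(len(p),np.nanmedian(p[:,2]).round(4),cv2.minAreaRect(p[:,:2].astype('f4')))
m=roi(355,430,95,235)&(z>.001)&(z<.02)&(hsv[...,1]>0); 
orange=cv2.inRange(hsv,(5,110,100),(18,255,255))>0
p=W[m&(abs(z-.004)<.0035)]; print('mat z',rect(p))
m2=roi(355,430,95,235)
print('mat hsv',hsv[140,390],hsv[140,350])
felt=roi(75,158,85,230)&(hsv[...,1]<60); k=cv2.morphologyEx(felt.astype('u1'),cv2.MORPH_OPEN,np.ones((3,3))); print('felt',rect(W[k>0]))
rim=roi(70,165,80,240)&(z>.009)&(z<.02); print('rim',rect(W[rim]))
ir=roi(196,318,135,160)&(z>.034)&(z<.056); p=W[ir]; print('iron',rect(p)); 
br=ir&(cv2.inRange(hsv,(18,130,130),(32,255,255))>0); print('brass',rect(W[br]),np.median(W[br],0))
cad=roi(185,325,122,205)&(z>.012)&(z<.03);print('caddy',rect(W[cad]))
```

```text
green 0.1211 517 ((0.47695666551589966, 0.09760188311338425), 0.027353225275874138)
red 0.1208 521 ((0.4818747341632843, 0.01233753003180027), 0.027064787223935127)
blue 0.121 514 ((0.4858785569667816, -0.07244463264942169), 0.026844147592782974)
yellow 0.1097 485 ((0.6559683680534363, -0.0040062167681753635), 0.027224954217672348)
bottle 0.1285 121 ((0.6987490653991699, 0.11332739144563675), 0.0129499901086092)
mat z (6800, np.float64(0.0034), ((0.5229930877685547, -0.311206579208374), (0.3369258940219879, 0.17916858196258545), 0.23832513391971588))
mat hsv [ 15 150 226] [ 15 134 225]
felt (5928, np.float64(0.0033), ((0.515576183795929, 0.33883407711982727), (0.10249799489974976, 0.30029556155204773), 81.22492218017578))
rim (907, np.float64(0.0129), ((0.5149072408676147, 0.3379850685596466), (0.12378104776144028, 0.30842316150665283), 83.33158874511719))
iron (1473, np.float64(0.0456), ((0.5442856550216675, 0.020206302404403687), (0.04059911146759987, 0.23828838765621185), 4.003396511077881))
brass (213, np.float64(0.0495), ((0.5403241515159607, 0.02027413621544838), (0.030291523784399033, 0.03387070074677467), 1.5782740116119385)) [0.54112695 0.01931853 0.0494539 ]
caddy (1741, np.float64(0.0198), ((0.5109689235687256, 0.014495700597763062), (0.1555553525686264, 0.2764049768447876), 3.143092155456543))
```

View pics/crop.png

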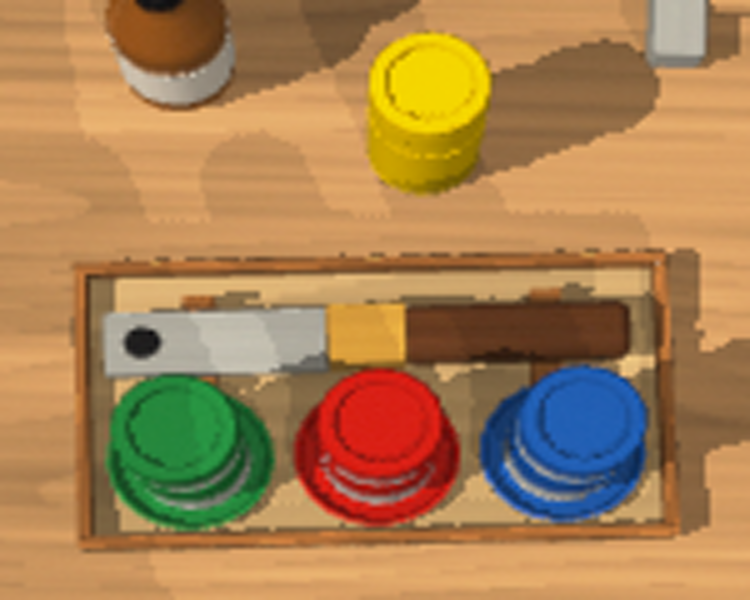

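Only one of each object fits its description, and the sizes and heights agree with the spec. Next: mat and tray corners, and the first move.

```bash
cat >> h.py <<'E'
def delta(x,y,z,yaw):
    """shift in tool axes and turn about tool z to reach a tool-down pose"""
    o=status.get_obs(); R=Ro.from_euler('xyz',o['orientation'],degrees=True).as_matrix()
    cy=np.degrees(np.arctan2(R[1,0],R[0,0])); R=Ro.from_euler('xyz',[180,0,cy],degrees=True).as_matrix()
    d=R.T@(np.array([x,y,z])-o['tool_pos']); print('d',d.round(4),'turn',round(-((yaw-cy+180)%360-180),2),'t',round(o['clock'],2))
E
cat > crn.py <<'E'
from h import *
s=snap('top'); f=192/np.tan(np.radians(s['fovy'])/2)
def ray(u,v,z):
    R=np.array(s['R']);c=-R.T@s['t'];d=R.T@np.array([(u-s['cx'])/f,(v-s['cy'])/f,1]);return (c+d*(z-c[2])/d[2])[:2]
for n,zz,q in(('mat',.004,[(371,102),(424,107),(416,231),(361,226)]),('tray',.014,[(103,91),(156,97),(132,226),(78,219)])):
    P=np.array([ray(*a,zz) for a in q]); r=cv2.minAreaRect(P.astype('f4'))
    print(n,P.mean(0).round(4),r,'yaws',[np.degrees(np.arctan2(*(a-b)[::-1])).round(1) for a,b in((P[0],P[3]),(P[1],P[2]))])
E
python3 crn.py; python3 -c "
from h import *
delta(.4859,-.0724,.20,-87)"
```

```text
mat [ 0.5167 -0.3118] ((0.5167446136474609, -0.31159675121307373), (0.12860670685768127, 0.29868000745773315), 85.79422760009766) yaws [np.float64(-4.4), np.float64(-4.2)]
tray [0.5149 0.3315] ((0.5154107213020325, 0.3311121165752411), (0.12465430051088333, 0.30867835879325867), 82.88961029052734) yaws [np.float64(-7.1), np.float64(-7.3)]
d [-0.4047  0.3962  0.0289] turn -66.95 t 0.15
```

Run:
```python
from h import *
W=np.load('top0.npy');z=W[...,2]
m=np.zeros(z.shape,bool);m[80:240,65:170]=1
m&=(z>.009)&(z<.02);v,u=np.where(m);print(cv2.minAreaRect(np.c_[u,v].astype('f4')), u.min(),u.max(),v.min(),v.max(), cv2.boxPoints(cv2.minAreaRect(np.c_[u,v].astype('f4'))))
print(W[150,320],W[165,440],W[100,60],W[158,117],W[165,392])
im=cv2.imread('pics/top0.png')
c=np.hstack([cv2.resize(im[80:240,65:170],None,fx=3.7,fy=3.7,interpolation=2),cv2.resize(im[80:240,345:450],None,fx=3.7,fy=3.7,interpolation=2)])
cv2.imwrite('pics/crop2.png',c);print(c.shape)
```

```text
((114.72738647460938, 158.26556396484375), (53.85700988769531, 133.28379821777344), 10.437475204467773) 77 152 90 227 [[ 76.171455 218.92632 ]
 [100.31747   87.84794 ]
 [153.28333   97.60481 ]
 [129.1373   228.6832  ]]
[ 0.54899299 -0.13895698  0.00247255] [ 0.52245437 -0.42525968 -0.00079186] [ 6.50486522e-01  4.79017576e-01 -3.28454582e-04] [0.51519782 0.33593775 0.00223098] [ 0.51776864 -0.30872973  0.00577828]
(592, 776, 3)
```

View pics/crop2.png

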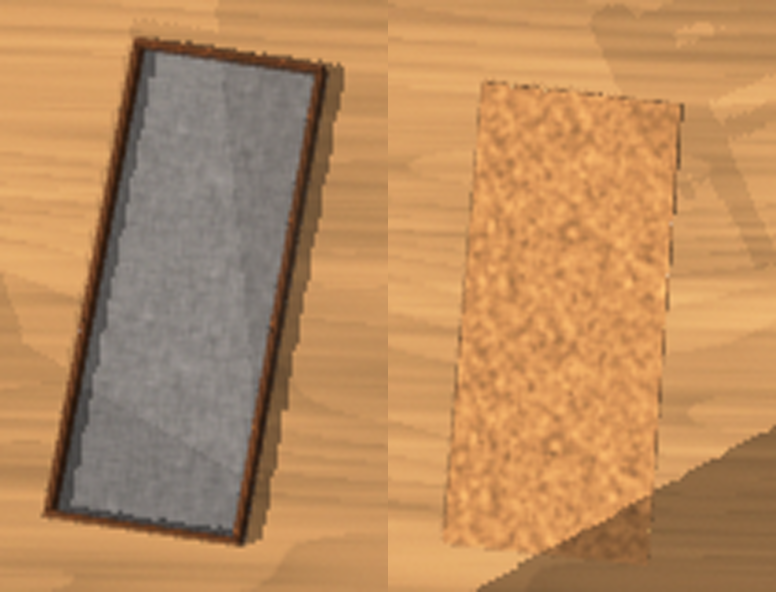

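Tray corners in the image are (101.8,90.3), (153.4,97.8), (130.4,227.3) and (77.4,218.9), so its centre is about (0.515, 0.336) with yaw −7°. The mat is centred at (0.517, −0.311) with yaw −4.3°. Now moving above the blue tin.

```bash
python3 -m pendant '{"sx": [-0.03,-0.07,-0.11,-0.15,-0.19,-0.23,-0.27,-0.3],"sy": [0.03,0.07,0.11,0.15,0.19,0.23,0.27,0.3],"sz": [0,0,0.01,0.01,0.02,0.02,0.03,0.03],"twist": [-8,-17,-26,-35,-44,-53,-61,-67],"jaw": [0.088,0.088,0.088,0.088,0.088,0.088,0.088,0.088]}'; python3 -c "
from h import *
delta(.4859,-.0724,.20,-87)"
```

```text
clock: 1.15
tool_pos: [0.4341, -0.2029, 0.1991]
orientation: [180.0, 0.0, -86.7]
force: [0.5, -0.3, 0.2]
opening: 0.0873
gripper_force: 0.0
d [-0.1273 -0.0593 -0.0009] turn 0.33 t 1.15
```

```bash
python3 -m pendant '{"sx": [-0.04,-0.08,-0.115,-0.1273,-0.1273],"sy": [-0.02,-0.04,-0.055,-0.0593,-0.0593],"sz": [0,0,0,0,0],"twist": [0,0,0,0,0],"jaw": [0.088,0.088,0.088,0.088,0.088]}'
python3 - <<'E'
from h import *
s=snap('wrist');save('w1.png',s['frame']);W=world(s);z=W[...,2];hsv=cv2.cvtColor(s['frame'],cv2.COLOR_RGB2HSV)
for n,lo,hi in(('blue',(100,120,50),(125,255,255)),('red',(0,150,80),(6,255,255)),('green',(55,100,40),(85,255,255))):
    m=(cv2.inRange(hsv,lo,hi)>0)&(z>.112)&(z<.13); p=W[m]; print(n,m.sum(), len(p) and (np.median(p[:,2]),cv2.minEnclosingCircle(p[:,:2].astype('f4'))))
delta(.4859,-.0724,.101,-87)
E
```

```text
clock: 1.78
tool_pos: [0.4865, -0.0744, 0.1995]
orientation: [180.0, -0.0, -86.9]
force: [-0.3, -0.8, 0.4]
opening: 0.088
gripper_force: 0.0
blue 3500 (np.float64(0.11917919274103042), ((0.48765453696250916, -0.07433696836233139), 0.026695989072322845))
red 1273 (np.float64(0.11926622014765516), ((0.4835236668586731, 0.010213942267000675), 0.026694035157561302))
green 0 0
d [-0.0026  0.0003  0.0985] turn 0.09 t 1.82
```

View pics/w1.png

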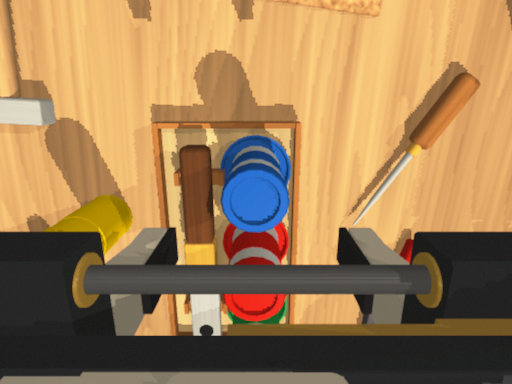

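The wrist view shows the blue lid at (255,200). It puts the lid at (0.488, −0.074), within 2 mm of the top view and directly under the tool. Descending, gripping and lifting.

```bash
python3 -m pendant '{"sx": [0,0,0,0,0,0,0,0],"sy": [0,0,0,0,0,0,0,0],"sz": [0.03,0.06,0.085,0.0985,0.0985,0.0985,0.0985,0.0985],"twist": [0,0,0,0,0,0,0,0],"jaw": [0.088,0.088,0.088,0.088,0.088,0.04,0.04,0.04]}'; python3 -m pendant '{"sx": [0,0,0,0],"sy": [0,0,0,0],"sz": [0,0,0,0],"twist": [0,0,0,0],"jaw": [0.04,0.04,0.04,0.04]}'
```

```text
clock: 2.82
tool_pos: [0.487, -0.0747, 0.1018]
orientation: [-179.9, 0.0, -86.9]
force: [0.5, -0.1, -1.0]
opening: 0.0625
gripper_force: 0.0
clock: 3.32
tool_pos: [0.4872, -0.0747, 0.1016]
orientation: [-179.9, -0.0, -86.9]
force: [0.7, -0.4, 4.3]
opening: 0.0534
gripper_force: 30.0
```

```bash
python3 -m pendant '{"sx": [0,0,0,0,0,0.02,0.05,0.09],"sy": [0,0,0,0,0,-0.01,-0.03,-0.05],"sz": [-0.01,-0.03,-0.05,-0.065,-0.07,-0.07,-0.07,-0.07],"twist": [0,0,0,0,0,0,0,0],"jaw": [0.04,0.04,0.04,0.04,0.04,0.04,0.04,0.04]}'; python3 -c "
from h import *
delta(.6217,-.319,.11,-87)"
```

```text
clock: 4.32
tool_pos: [0.5415, -0.1623, 0.1706]
orientation: [179.9, 0.0, -86.9]
force: [1.3, 0.5, -3.1]
opening: 0.0535
gripper_force: 30.0
d [ 0.1608 -0.0716  0.0606] turn 0.13 t 4.33
```

```bash
python3 -m pendant '{"sx": [0.04,0.08,0.12,0.148,0.158,0.158,0.158,0.158],"sy": [-0.02,-0.035,-0.055,-0.067,-0.0716,-0.0716,-0.0716,-0.0716],"sz": [0,0,0,0,0,0.03,0.055,0.06],"twist": [0,0,0,0,0,0,0,0],"jaw": [0.04,0.04,0.04,0.04,0.04,0.04,0.04,0.04]}';python3 -m pendant '{"sx": [0,0],"sy": [0,0],"sz": [0,0],"twist": [0,0],"jaw": [0.04,0.04]}'; python3 -c "
from h import *
delta(.6217,-.319,.0946,-87)"
```

```text
clock: 5.32
tool_pos: [0.6194, -0.315, 0.1084]
orientation: [179.7, 0.1, -87.0]
force: [-0.3, 0.2, -4.1]
opening: 0.0534
gripper_force: 30.0
clock: 5.58
tool_pos: [0.6221, -0.316, 0.1126]
orientation: [-179.9, -0.0, -86.9]
force: [-0.1, 1.0, -3.4]
opening: 0.0532
gripper_force: 30.0
d [0.003  0.0005 0.018 ] turn 0.08 t 5.58
```

```bash
python3 -m pendant '{"sx": [0,0,0,0,0,0],"sy": [0,0,0,0,0,0],"sz": [0.006,0.012,0.016,0.0175,0.0175,0.0175],"twist": [0,0,0,0,0,0],"jaw": [0.04,0.04,0.04,0.04,0.04,0.04]}'
```

```text
clock: 6.32
tool_pos: [0.6213, -0.3162, 0.0946]
orientation: [-180.0, -0.0, -86.9]
force: [-3.4, 1.5, 6.1]
opening: 0.0532
gripper_force: 30.0
```

```bash
python3 -m pendant '{"sx": [0,0,0,0,0,0,0,0],"sy": [0,0,0,0,0,0,0,0],"sz": [0,0,0,0,-0.03,-0.07,-0.1,-0.1],"twist": [0,0,0,0,0,0,0,0],"jaw": [0.06,0.088,0.088,0.088,0.088,0.088,0.088,0.088]}'; python3 -c "
from h import *
delta(.4828,.0113,.19,-87)"
```

```text
clock: 7.32
tool_pos: [0.6228, -0.3165, 0.1971]
orientation: [-179.7, -0.1, -86.9]
force: [-0.2, 0.3, -0.6]
opening: 0.0876
gripper_force: 0.0
d [-0.3349  0.1222  0.0071] turn 0.08 t 7.33
```

```bash
python3 -m pendant '{"sx": [-0.05,-0.1,-0.15,-0.2,-0.25,-0.3,-0.325,-0.335],"sy": [0.02,0.04,0.06,0.08,0.1,0.115,0.122,0.1222],"sz": [0,0,0,0,0,0,0,0],"twist": [0,0,0,0,0,0,0,0],"jaw": [0.088,0.088,0.088,0.088,0.088,0.088,0.088,0.088]}';python3 -m pendant '{"sx": [0,0],"sy": [0,0],"sz": [0,0],"twist": [0,0],"jaw": [0.088,0.088]}'
python3 - <<'E'
from h import *
delta(.4828,.0113,.1015,-87)
for n in('wrist','top'):
  s=snap(n);W=world(s);z=W[...,2];hsv=cv2.cvtColor(s['frame'],cv2.COLOR_RGB2HSV)
  for n,lo,hi in(('blue',(100,120,50),(125,255,255)),('red',(0,150,80),(6,255,255)),('green',(55,100,40),(85,255,255))):
    m=(cv2.inRange(hsv,lo,hi)>0)&(z>.108)&(z<.13); p=W[m]; print(n,m.sum(), len(p)>50 and (np.median(p[:,2]),cv2.minEnclosingCircle(p[:,:2].astype('f4'))))
E
```

```text
clock: 8.32
tool_pos: [0.4807, 0.0132, 0.1934]
orientation: [180.0, 0.0, -86.8]
force: [1.2, 0.8, 0.2]
opening: 0.0875
gripper_force: 0.0
clock: 8.57
tool_pos: [0.4815, 0.0113, 0.1933]
orientation: [180.0, -0.0, -87.0]
force: [0.8, 0.1, 0.3]
opening: 0.0876
gripper_force: 0.0
d [ 0.0001 -0.0013  0.0918] turn 0.01 t 8.57
blue 0 False
red 3746 (np.float64(0.11912764530968259), ((0.48325029015541077, 0.010010451078414917), 0.026876196265220642))
green 1512 (np.float64(0.11905886186167827), ((0.47796037793159485, 0.09540943801403046), 0.026260007172822952))
blue 669 (np.float64(0.11270056776505175), ((0.7202726006507874, -0.38447698950767517), 0.15041019022464752))
red 183 (np.float64(0.11843342012330679), ((0.4700663089752197, 0.01054321601986885), 0.02104468271136284))
green 292 (np.float64(0.1187322788144701), ((0.473838746547699, 0.09663316607475281), 0.026332175359129906))
```

```bash
python3 -m pendant '{"sx": [0,0,0,0,0,0,0,0],"sy": [-0.001,-0.001,-0.001,-0.001,-0.001,-0.001,-0.001,-0.001],"sz": [0.03,0.06,0.08,0.0918,0.0918,0.0918,0.0918,0.0918],"twist": [0,0,0,0,0,0,0,0],"jaw": [0.088,0.088,0.088,0.088,0.088,0.04,0.04,0.04]}'; python3 -m pendant '{"sx": [0,0,0,0],"sy": [0,0,0,0],"sz": [0,0,0,0],"twist": [0,0,0,0],"jaw": [0.04,0.04,0.04,0.04]}';python3 -c "
from h import *
delta(.517,-.311,.17,-87)"
```

```text
clock: 9.68
tool_pos: [0.4827, 0.0122, 0.1024]
orientation: [-179.9, 0.0, -86.9]
force: [0.5, -0.7, -0.5]
opening: 0.063
gripper_force: 0.0
clock: 10.18
tool_pos: [0.4828, 0.0122, 0.1022]
orientation: [-179.9, 0.0, -86.9]
force: [0.8, -0.4, 4.3]
opening: 0.0533
gripper_force: 30.0
d [ 0.3246 -0.0168 -0.0678] turn 0.08 t 10.18
```

```bash
python3 -m pendant '{"sx": [0,0,0,0,0.02,0.06,0.1,0.145],"sy": [0,0,0,0,0,-0.005,-0.01,-0.01],"sz": [-0.01,-0.03,-0.055,-0.068,-0.068,-0.068,-0.068,-0.068],"twist": [0,0,0,0,0,0,0,0],"jaw": [0.04,0.04,0.04,0.04,0.04,0.04,0.04,0.04]}';python3 -m pendant '{"sx": [0.045,0.09,0.13,0.16,0.175,0.1796,0.1796,0.1796],"sy": [-0.002,-0.005,-0.0068,-0.0068,-0.0068,-0.0068,-0.0068,-0.0068],"sz": [0,0,0,0,0.005,0.03,0.055,0.06],"twist": [0,0,0,0,0,0,0,0],"jaw": [0.04,0.04,0.04,0.04,0.04,0.04,0.04,0.04]}';python3 -m pendant '{"sx": [0,0],"sy": [0,0],"sz": [0,0],"twist": [0,0],"jaw": [0.04,0.04]}'; python3 -c "
from h import *
delta(.517,-.311,.0952,-87)"
```

```text
clock: 11.18
tool_pos: [0.4998, -0.1331, 0.1694]
orientation: [179.9, 0.0, -86.9]
force: [1.3, -0.3, -2.8]
opening: 0.0533
gripper_force: 30.0
clock: 12.18
tool_pos: [0.5148, -0.3103, 0.1076]
orientation: [179.8, 0.1, -87.0]
force: [-0.1, 1.1, -3.5]
opening: 0.0534
gripper_force: 30.0
clock: 12.42
tool_pos: [0.5172, -0.3111, 0.111]
orientation: [-179.9, -0.0, -86.9]
force: [0.1, 0.3, -2.7]
opening: 0.0535
gripper_force: 30.0
d [-0.0002  0.0002  0.0158] turn 0.09 t 12.43
```

Lower, release, rise, and go to green at (0.4775, 0.0965).

```bash
python3 -m pendant '{"sx": [0,0,0,0,0,0],"sy": [0,0,0,0,0,0],"sz": [0.005,0.01,0.014,0.0158,0.0158,0.0158],"twist": [0,0,0,0,0,0],"jaw": [0.04,0.04,0.04,0.04,0.04,0.04]}';python3 -m pendant '{"sx": [0,0,0,0,0,0,0,0],"sy": [0,0,0,0,0,0,0,0],"sz": [0,0,0,0,-0.03,-0.07,-0.1,-0.1],"twist": [0,0,0,0,0,0,0,0],"jaw": [0.06,0.088,0.088,0.088,0.088,0.088,0.088,0.088]}'; python3 -c "
from h import *
delta(.4775,.0962,.19,-87)"
```

```text
clock: 13.18
tool_pos: [0.5166, -0.3115, 0.0952]
orientation: [-180.0, -0.0, -86.9]
force: [-2.3, 1.3, 5.3]
opening: 0.0533
gripper_force: 30.0
clock: 14.18
tool_pos: [0.5179, -0.3117, 0.197]
orientation: [-179.7, -0.1, -86.9]
force: [0.5, 0.5, -0.3]
opening: 0.0878
gripper_force: 0.0
d [-0.4095  0.0185  0.007 ] turn 0.07 t 14.18
```

```bash
python3 -m pendant '{"sx": [-0.05,-0.11,-0.17,-0.23,-0.29,-0.35,-0.395,-0.4095],"sy": [0,0.005,0.01,0.01,0.015,0.018,0.0185,0.0185],"sz": [0,0,0,0,0,0,0,0],"twist": [0,0,0,0,0,0,0,0],"jaw": [0.088,0.088,0.088,0.088,0.088,0.088,0.088,0.088]}';python3 -m pendant '{"sx": [0,0],"sy": [0,0],"sz": [0,0],"twist": [0,0],"jaw": [0.088,0.088]}'
python3 - <<'E'
from h import *
delta(.4775,.0962,.1015,-87)
for n in('wrist',):
  s=snap(n);W=world(s);z=W[...,2];hsv=cv2.cvtColor(s['frame'],cv2.COLOR_RGB2HSV)
  for n,lo,hi in(('green',(55,100,40),(85,255,255)),):
    m=(cv2.inRange(hsv,lo,hi)>0)&(z>.108)&(z<.13); p=W[m]; print(n,m.sum(), len(p)>50 and (np.median(p[:,2]),cv2.minEnclosingCircle(p[:,:2].astype('f4'))))
E
```

```text
clock: 15.18
tool_pos: [0.4756, 0.0989, 0.1934]
orientation: [180.0, -0.0, -86.8]
force: [0.2, -0.4, 0.6]
opening: 0.0877
gripper_force: 0.0
clock: 15.42
tool_pos: [0.476, 0.0959, 0.1937]
orientation: [180.0, -0.0, -87.0]
force: [-0.7, -0.5, -0.3]
opening: 0.0874
gripper_force: 0.0
d [-0.0002 -0.0016  0.0922] turn 0.02 t 15.43
green 3697 (np.float64(0.11909689662851622), ((0.4779108166694641, 0.0956404060125351), 0.026860158890485764))
```

```bash
python3 -m pendant '{"sx": [0,0,0,0,0,0,0,0],"sy": [-0.001,-0.001,-0.001,-0.001,-0.001,-0.001,-0.001,-0.001],"sz": [0.03,0.06,0.08,0.0918,0.0918,0.0918,0.0918,0.0918],"twist": [0,0,0,0,0,0,0,0],"jaw": [0.088,0.088,0.088,0.088,0.088,0.04,0.04,0.04]}'; python3 -m pendant '{"sx": [0,0,0,0],"sy": [0,0,0,0],"sz": [0,0,0,0],"twist": [0,0,0,0],"jaw": [0.04,0.04,0.04,0.04]}';python3 -c "
from h import *
delta(.4123,-.303,.17,-87)"
```

```text
clock: 16.48
tool_pos: [0.4774, 0.097, 0.1028]
orientation: [-179.9, 0.0, -86.9]
force: [0.4, -0.3, -0.2]
opening: 0.0631
gripper_force: 0.0
clock: 16.98
tool_pos: [0.4776, 0.097, 0.1026]
orientation: [-180.0, 0.0, -86.9]
force: [0.3, 0.5, 3.9]
opening: 0.0535
gripper_force: 30.0
d [ 0.396   0.0866 -0.0674] turn 0.07 t 16.98
```

```bash
python3 -m pendant '{"sx": [0,0,0,0,0.03,0.08,0.13,0.18],"sy": [0,0,0,0,0.01,0.02,0.035,0.045],"sz": [-0.01,-0.03,-0.055,-0.0674,-0.0674,-0.0674,-0.0674,-0.0674],"twist": [0,0,0,0,0,0,0,0],"jaw": [0.04,0.04,0.04,0.04,0.04,0.04,0.04,0.04]}';python3 -m pendant '{"sx": [0.05,0.1,0.15,0.19,0.21,0.216,0.216,0.216],"sy": [0.01,0.02,0.03,0.0395,0.0416,0.0416,0.0416,0.0416],"sz": [0,0,0,0,0.005,0.03,0.055,0.06],"twist": [0,0,0,0,0,0,0,0],"jaw": [0.04,0.04,0.04,0.04,0.04,0.04,0.04,0.04]}';python3 -m pendant '{"sx": [0,0],"sy": [0,0],"sz": [0,0],"twist": [0,0],"jaw": [0.04,0.04]}'; python3 -c "
from h import *
delta(.4123,-.303,.0956,-87)"
```

```text
clock: 17.98
tool_pos: [0.4405, -0.0866, 0.1693]
orientation: [179.9, 0.0, -86.9]
force: [1.3, 0.1, -2.7]
opening: 0.0534
gripper_force: 30.0
clock: 18.98
tool_pos: [0.41, -0.3027, 0.1077]
orientation: [179.8, 0.1, -87.0]
force: [0.5, 0.1, -3.5]
opening: 0.0534
gripper_force: 30.0
clock: 19.23
tool_pos: [0.4125, -0.3033, 0.1106]
orientation: [-179.9, -0.0, -86.9]
force: [0.2, 0.8, -3.2]
opening: 0.0534
gripper_force: 30.0
d [-0.0003  0.0002  0.015 ] turn 0.09 t 19.23
```

```bash
python3 -m pendant '{"sx": [0,0,0,0,0,0],"sy": [0,0,0,0,0,0],"sz": [0.005,0.01,0.0135,0.015,0.015,0.015],"twist": [0,0,0,0,0,0],"jaw": [0.04,0.04,0.04,0.04,0.04,0.04]}';python3 -m pendant '{"sx": [0,0,0,0,0,0,0,0],"sy": [0,0,0,0,0,0,0,0],"sz": [0,0,0,0,-0.03,-0.07,-0.12,-0.14],"twist": [0,0,0,0,0,0,0,0],"jaw": [0.06,0.088,0.088,0.088,0.088,0.088,0.088,0.088]}'; python3 -c "
from h import *
delta(.542,.018,.23,-87)"
```

```text
clock: 19.98
tool_pos: [0.4119, -0.3035, 0.0955]
orientation: [180.0, -0.0, -86.9]
force: [-1.5, 1.1, 7.4]
opening: 0.0536
gripper_force: 30.0
clock: 20.98
tool_pos: [0.4129, -0.3038, 0.2379]
orientation: [-179.8, -0.1, -86.9]
force: [0.3, -0.0, -0.7]
opening: 0.0878
gripper_force: 0.0
d [-0.3144 -0.1462  0.0079] turn 0.08 t 20.98
```

```bash
python3 -m pendant '{"sx": [-0.04,-0.08,-0.12,-0.17,-0.22,-0.27,-0.305,-0.3144],"sy": [-0.02,-0.04,-0.06,-0.08,-0.1,-0.125,-0.142,-0.1462],"sz": [0,0,0,0,0,0,0,0],"twist": [0,0,0,0,0,0,0,0],"jaw": [0.088,0.088,0.088,0.088,0.088,0.088,0.088,0.088]}';python3 -m pendant '{"sx": [0,0],"sy": [0,0],"sz": [0,0],"twist": [0,0],"jaw": [0.088,0.088]}'
python3 - <<'E'
from h import *
s=snap('top');save('top1.png',s['frame']);t=s['frame'];np.save('top1.npy',world(s))
s=snap('wrist');save('w2.png',s['frame']);W=world(s);z=W[...,2];hsv=cv2.cvtColor(s['frame'],cv2.COLOR_RGB2HSV)
np.save('w2.npy',W)
cv2.imwrite('pics/both.png',cv2.resize(np.hstack([t,s['frame']]),(800,300),interpolation=cv2.INTER_AREA)[...,::-1])
m=(z>.032)&(z<.06);p=W[m];print('iron',m.sum(),cv2.minAreaRect(p[:,:2].astype('f4')))
m&=cv2.inRange(hsv,(18,130,110),(32,255,255))>0;p=W[m];print('brass',m.sum(),np.median(p,0),cv2.minAreaRect(p[:,:2].astype('f4')))
for n,lo,hi in(('blue',(100,120,50),(125,255,255)),('red',(0,150,80),(6,255,255)),('green',(55,100,40),(85,255,255))):
    m=(cv2.inRange(hsv,lo,hi)>0)&(z>.005)&(z<.025)&(abs(W[...,0]-.48)<.08); p=W[m]; print(n,m.sum(), len(p)>50 and (np.median(p[:,2]),cv2.minEnclosingCircle(p[:,:2].astype('f4'))))
E
```

```text
clock: 21.98
tool_pos: [0.5416, 0.0205, 0.2343]
orientation: [180.0, -0.0, -86.8]
force: [-0.3, -0.3, -0.7]
opening: 0.0876
gripper_force: 0.0
clock: 22.22
tool_pos: [0.5406, 0.0176, 0.2347]
orientation: [180.0, -0.0, -87.0]
force: [-0.3, 0.2, 0.2]
opening: 0.0875
gripper_force: 0.0
iron 8202 ((0.6733960509300232, 0.02525143325328827), (0.3124454617500305, 0.23876287043094635), 2.7630200386047363)
brass 1233 [0.54897331 0.0113284  0.05024124] ((0.5758506059646606, 0.01409919559955597), (0.07449647784233093, 0.19815295934677124), 56.75819396972656)
blue 3763 (np.float64(0.011488124977122843), ((0.4864708185195923, -0.07469421625137329), 0.039286188781261444))
red 3178 (np.float64(0.011601874116229496), ((0.48162364959716797, 0.01252342201769352), 0.04011589288711548))
green 2549 (np.float64(0.011770544191230664), ((0.4770934581756592, 0.09681851416826248), 0.039248690009117126))
```

View pics/both.png

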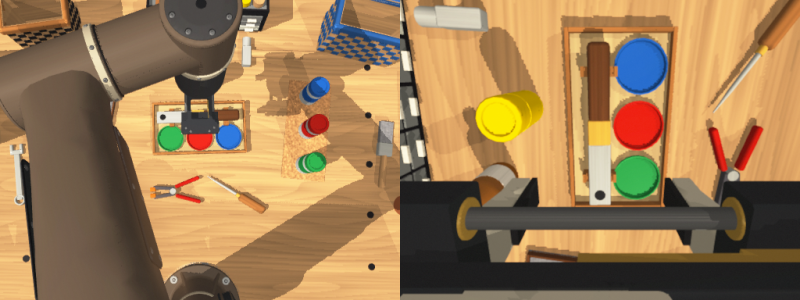

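All three tins stand on the mat (left panel: blue (316,90), red (316,123), green (312,161)) and the iron is still on its cradles. Dish centres match the pick poses. Next I refine the iron and check the tins.

Run:
```python
from h import *
W=np.load('w2.npy');z=W[...,2];hsv=cv2.cvtColor(cv2.imread('pics/w2.png'),cv2.COLOR_BGR2HSV)
m=(z>.030)&(z<.056)&(abs(W[...,0]-.54)<.035)&(abs(W[...,1])<.2);p=W[m];print('iron',m.sum(),cv2.minAreaRect(p[:,:2].astype('f4')))
m&=(cv2.inRange(hsv,(18,130,110),(32,255,255))>0)&(z>.044);m=cv2.morphologyEx(m.astype('u1'),cv2.MORPH_OPEN,np.ones((3,3)))>0;p=W[m];print('brass',m.sum(),np.median(p,0),cv2.minAreaRect(p[:,:2].astype('f4')))
W=np.load('top1.npy');z=W[...,2];hsv=cv2.cvtColor(cv2.imread('pics/top1.png'),cv2.COLOR_BGR2HSV)
for n,lo,hi in(('blue',(100,120,50),(125,255,255)),('red',(0,150,80),(6,255,255)),('green',(55,100,40),(85,255,255))):
    m=(cv2.inRange(hsv,lo,hi)>0)&(z>.108)&(z<.12)&(abs(W[...,1]+.31)<.08); p=W[m]; print(n,m.sum(), len(p)>50 and (np.median(p[:,2]),cv2.minEnclosingCircle(p[:,:2].astype('f4'))))
delta(.542,.018,.056,-87)
```

```text
iron 6094 ((0.5432765483856201, 0.018973492085933685), (0.05104106292128563, 0.23888304829597473), 3.0806074142456055)
brass 880 [0.54328382 0.01804728 0.05034506] ((0.5429565906524658, 0.018054673448204994), (0.031204087659716606, 0.03397576883435249), 2.6138675212860107)
blue 504 (np.float64(0.11194481336465183), ((0.7323369979858398, -0.3338218331336975), 0.1418345868587494))
red 473 (np.float64(0.11189755759468926), ((0.5155559778213501, -0.31062448024749756), 0.02756325714290142))
green 481 (np.float64(0.11194677794318811), ((0.41040414571762085, -0.3021917939186096), 0.027430694550275803))
d [-0.0004 -0.0014  0.1788] turn -0.02 t 22.32
```

```bash
python3 -m pendant '{"sx": [0,-0.001,-0.001,-0.001,-0.001,-0.001,-0.001,-0.001],"sy": [-0.001,-0.002,-0.0022,-0.0022,-0.0022,-0.0022,-0.0022,-0.0022],"sz": [0.04,0.09,0.13,0.16,0.175,0.1797,0.1797,0.1797],"twist": [0,0,0,0,0,0,0,0],"jaw": [0.06,0.06,0.06,0.06,0.06,0.06,0.06,0.06]}'; python3 -m pendant '{"sx": [0,0,0,0,0,0,0],"sy": [0,0,0,0,0,0,0],"sz": [0,0,0,0,0,0,0],"twist": [0,0,0,0,0,0,0],"jaw": [0.06,0.02,0.02,0.02,0.02,0.02,0.02]}'; python3 -c "
from h import *
delta(.515,.336,.13,-7)"
```

```text
clock: 23.32
tool_pos: [0.544, 0.0199, 0.0561]
orientation: [-179.9, 0.0, -86.9]
force: [0.4, -0.0, 0.2]
opening: 0.0602
gripper_force: 0.0
clock: 24.2
tool_pos: [0.5432, 0.0196, 0.0549]
orientation: [180.0, -0.0, -86.9]
force: [0.2, -0.2, -0.3]
opening: 0.0199
gripper_force: 0.0
d [-0.3174  0.0112 -0.0751] turn -79.94 t 24.2
```

The fingers closed to the commanded 20 mm with no force, so something is off. I'll look.

Run:
```python
from h import *
a=snap('wrist');b=snap('side');np.save('w3.npy',world(a))
c=cv2.resize(b['frame'][130:260,160:290],(520,520),interpolation=2)
save('miss.png',np.hstack([cv2.resize(a['frame'],(280,210)),np.zeros((210,0,3),'u1')])) 
canvas=np.zeros((520,800,3),'u1');canvas[:,:520]=c;canvas[:210,520:]=cv2.resize(a['frame'],(280,210));save('miss.png',canvas)
```

```text
(no output)
```

View pics/miss.png

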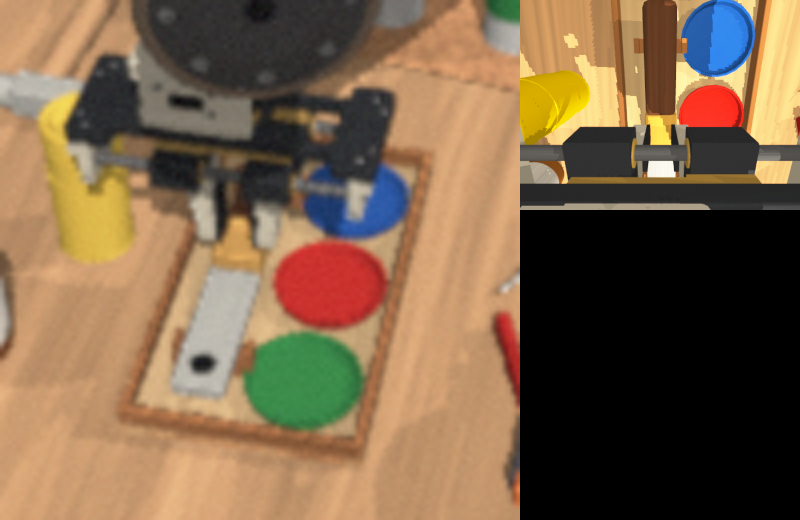

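Run:
```python
from h import *
b=snap('side');W=world(b);o=b['obs'];print(o['tool_pos'],o['opening'],o['gripper_force'],o['force'])
# crop px -> image: /4 + (160,130)
for n,(u,v) in dict(tipL=(205,236),tipL2=(207,215),tipR=(266,240),tipR2=(268,215),colTop=(238,228),colFace=(238,258),blade=(215,300)).items():
    print(n,W[int(130+v/4),int(160+u/4)].round(4))
p=W.reshape(-1,3);
for lo in np.arange(.0,.1,.005):
    q=p[(p[:,2]>lo)&(p[:,2]<lo+.005)&(abs(p[:,1]-.02)<.03)&(abs(p[:,0]-.543)<.06)]
    print(round(lo,3),len(q),np.unique((q[:,0]*200).round()/200,return_counts=True) if len(q) else '')
```

```text
[0.54317917 0.01965693 0.05496218] 0.02017662438878106 0.0 [ 0.79052944 -0.24860193 -0.06070833]
tipL [0.5636 0.0338 0.0585]
tipL2 [0.5629 0.0319 0.0787]
tipR [0.5239 0.0296 0.0607]
tipR2 [0.5197 0.031  0.0883]
colTop [0.5486 0.013  0.0498]
colFace [0.5424 0.0338 0.0453]
blade [0.5481 0.0689 0.0377]
0.0 18 (array([0.525, 0.57 , 0.575, 0.58 , 0.585, 0.6  ]), array([ 1,  1,  1,  2,  1, 12]))
0.005 228 (array([0.485, 0.49 , 0.495, 0.5  , 0.505, 0.51 , 0.515, 0.52 , 0.525,
       0.53 , 0.535, 0.565, 0.57 , 0.575, 0.58 , 0.585]), array([11, 11,  9, 14, 12,  9, 14, 12, 26, 21,  3,  1, 12, 26, 25, 22]))
0.01 146 (array([0.485, 0.49 , 0.495, 0.5  , 0.505, 0.51 , 0.515, 0.52 , 0.525,
       0.53 , 0.57 , 0.575, 0.58 , 0.585]), array([16, 16, 19, 15, 22, 22, 14,  4,  2,  2,  1,  1,  3,  9]))
0.015 37 (array([0.495, 0.5  , 0.505, 0.51 , 0.515, 0.52 , 0.525, 0.585, 0.59 ]), array([ 1,  2,  1,  2,  5, 10,  1, 12,  3]))
0.02 30 (array([0.585, 0.59 ]), array([12, 18]))
0.025 3 (array([0.53]), array([3]))
0.03 7 (array([0.525, 0.53 ]), array([3, 4]))
0.035 47 (array([0.525, 0.53 , 0.535, 0.54 , 0.5
[... 565 characters left out ...]
2, 3]))
0.065 22 (array([0.52 , 0.525, 0.53 , 0.555, 0.56 , 0.565, 0.57 ]), array([6, 3, 2, 5, 2, 3, 1]))
0.07 25 (array([0.52 , 0.525, 0.53 , 0.555, 0.56 , 0.565, 0.57 ]), array([3, 3, 3, 5, 6, 3, 2]))
0.075 18 (array([0.515, 0.52 , 0.525, 0.53 , 0.555, 0.56 , 0.565, 0.57 ]), array([2, 2, 2, 3, 4, 1, 3, 1]))
0.08 20 (array([0.515, 0.525, 0.53 , 0.555, 0.56 , 0.565, 0.57 ]), array([2, 2, 3, 7, 1, 2, 3]))
0.085 24 (array([0.515, 0.52 , 0.525, 0.53 , 0.555, 0.56 , 0.565, 0.57 ]), array([3, 4, 3, 2, 4, 5, 2, 1]))
0.09 23 (array([0.515, 0.52 , 0.525, 0.53 , 0.555, 0.56 , 0.565, 0.57 , 0.575]), array([2, 3, 2, 1, 6, 2, 4, 2, 1]))
0.095 12 (array([0.52 , 0.555, 0.56 , 0.565]), array([1, 6, 3, 2]))
```

Side depth shows the fingertips at z≈0.055, level with the reported TCP and above the collar top (0.050). In practice the tips do not reach the stated 25 mm ahead. I'll open, go down 22 mm while watching force, and measure the tips again.

```bash
python3 -m pendant '{"sx": [0,0,0,0,0,0],"sy": [0,0,0,0,0,0],"sz": [0,0,0,0,0,0],"twist": [0,0,0,0,0,0],"jaw": [0.06,0.06,0.06,0.06,0.06,0.06]}'
cat > tips.py <<'E'
from h import *
b=snap('side');W=world(b);o=b['obs'];print(o['tool_pos'],o['opening'],o['force'])
p=W.reshape(-1,3);p=p[(abs(p[:,1]-o['tool_pos'][1])<.02)&(abs(p[:,0]-o['tool_pos'][0])<.06)]
for lo in np.arange(.015,.09,.005):
    q=p[(p[:,2]>lo)&(p[:,2]<lo+.005)]; print(round(lo,3),len(q),np.sort(((q[:,0]-o['tool_pos'][0])*1000).round().astype(int)))
E
python3 tips.py; python3 -m pendant '{"sx": [0,0,0,0],"sy": [0,0,0,0],"sz": [0.005,0.01,0.01,0.01],"twist": [0,0,0,0],"jaw": [0.06,0.06,0.06,0.06]}'; python3 tips.py
```

```text
clock: 25.1
tool_pos: [0.5432, 0.0197, 0.055]
orientation: [-180.0, -0.0, -86.9]
force: [0.4, -0.5, 0.1]
opening: 0.06
gripper_force: 0.0
[0.54319454 0.01966229 0.05497541] 0.059954979361783844 [ 0.43179206 -0.45175119  0.14903048]
0.015 19 [-31 -28 -27 -26 -25 -24 -24 -24 -23 -23 -22 -21  42  42  42  43  47  47
  47]
0.02 21 [42 42 42 42 42 42 42 43 43 44 44 44 44 45 45 45 45 47 48 48 48]
0.025 6 [-16 -16 -15 -14 -14  45]
0.03 3 [-15 -15 -14]
0.035 17 [-16 -16 -15 -15 -15 -15 -13 -12 -10 -10  -7  -2   1   6   9  10  15]
0.04 19 [-16 -16 -15 -15 -15 -13 -13 -10  -7  -5  -5  -2   1   4   6   7   9  11
  12]
0.045 92 [-15 -15 -15 -15 -15 -14 -14 -14 -13 -13 -12 -12 -11 -11 -10 -10 -10 -10
  -9  -9  -8  -8  -7  -6  -6  -6  -5  -5  -5  -4  -3  -3  -2  -2  -2  -2
  -2  -1  -1  -1  -1  -1   0   1   1   1   1   2   2   3   3   3   3   3
   4   4   5   5   6   6   6   7   7   7   8   9   9   9   9  10  10  10
  11  11  12  12  12  12  12  12  13  13  13  13  14  14  14  15  15  15
  16  16]
0.05 44 [-43 -15 -15 -14 -14 -13 -13 -13 -12 -11 -11 -10 -10  -8  -8  -8  -7  -6
  -5  -5  -4  -4  -3 
[... 2015 characters left out ...]
  5   6   6   6   7   8   8   9   9  10  12  12
  12  12  13  30  30  31  31  33  36  38  40  44]
0.055 21 [-46 -45 -43 -43 -41 -40 -38 -37 -35 -33 -32  30  31  31  33  35  35  37
  41  44  46]
0.06 19 [-46 -46 -43 -40 -35 -34 -32 -32  30  31  31  32  36  36  37  38  40  40
  46]
0.065 19 [-47 -46 -45 -44 -43 -41 -38 -38 -32  30  30  31  32  36  37  39  42  42
  45]
0.07 19 [-46 -44 -42 -41 -35 -32  30  30  31  31  32  36  37  39  42  42  44  45
  48]
0.075 22 [-49 -46 -43 -41 -38 -36 -35 -32 -30  31  31  31  31  31  33  34  37  38
  39  41  45  47]
0.08 21 [-49 -46 -44 -44 -41 -41 -38 -38 -35 -32 -31  30  31  31  34  35  38  41
  44  47  49]
0.085 13 [30 30 31 32 33 34 34 35 35 38 39 40 48]
```

The tips sit about 1 mm below the TCP. I'll put them at 0.030, still above the 22 mm rim, and close.

```bash
python3 -m pendant '{"sx": [0,0,0,0,0,0,0,0],"sy": [0,0,0,0,0,0,0,0],"sz": [0.006,0.012,0.0135,0.0135,0.0135,0.0135,0.0135,0.0135],"twist": [0,0,0,0,0,0,0,0],"jaw": [0.06,0.06,0.06,0.02,0.02,0.02,0.02,0.02]}'; python3 -m pendant '{"sx": [0,0,0],"sy": [0,0,0],"sz": [0,0,0],"twist": [0,0,0],"jaw": [0.02,0.02,0.02]}'
```

```text
clock: 26.7
tool_pos: [0.5432, 0.0197, 0.0316]
orientation: [-180.0, 0.0, -86.9]
force: [-1.2, 0.0, 0.4]
opening: 0.0318
gripper_force: 30.0
clock: 27.08
tool_pos: [0.5432, 0.0197, 0.0316]
orientation: [-180.0, 0.0, -86.9]
force: [-1.1, -0.5, 2.4]
opening: 0.0319
gripper_force: 30.0
```

```bash
python3 -m pendant '{"sx": [0,0,0,0,0,0,0],"sy": [0,0,0,0,0,0,0],"sz": [-0.01,-0.03,-0.06,-0.09,-0.12,-0.14,-0.145],"twist": [0,0,0,0,0,0,0],"jaw": [0.02,0.02,0.02,0.02,0.02,0.02,0.02]}'; python3 -m pendant '{"sx": [-0.03,-0.07,-0.11,-0.15,-0.19,-0.23,-0.27,-0.29],"sy": [0,0,0.005,0.005,0.005,0.01,0.01,0.01],"sz": [0,0,0,0,0,0,0,0],"twist": [-6,-15,-25,-35,-45,-55,-64,-72],"jaw": [0.02,0.02,0.02,0.02,0.02,0.02,0.02,0.02]}';python3 -m pendant '{"sx": [0,0,0,0],"sy": [0,0,0,0],"sz": [0,0,0,0],"twist": [-5,-8,-8,-8],"jaw": [0.02,0.02,0.02,0.02]}'
python3 - <<'E'
from h import *
delta(.515,.336,.0,-7)
s=snap('wrist');save('w4.png',s['frame']);np.save('w4.npy',world(s));W=world(s);z=W[...,2]
s=snap('side');save('s4.png',s['frame']);np.save('s4.npy',world(s))
E
```

```text
clock: 27.95
tool_pos: [0.5438, 0.0199, 0.1781]
orientation: [-179.8, 0.1, -86.9]
force: [0.4, 0.1, -3.5]
opening: 0.0317
gripper_force: 30.0
clock: 28.95
tool_pos: [0.517, 0.3104, 0.1752]
orientation: [179.9, 0.1, -14.6]
force: [0.0, -0.6, -3.4]
opening: 0.0316
gripper_force: 30.0
clock: 29.45
tool_pos: [0.5175, 0.3084, 0.1759]
orientation: [180.0, 0.0, -7.0]
force: [-0.7, 0.6, -3.0]
opening: 0.0317
gripper_force: 30.0
d [-0.0059 -0.027   0.1759] turn -0.02 t 29.45
```

View pics/w4.png

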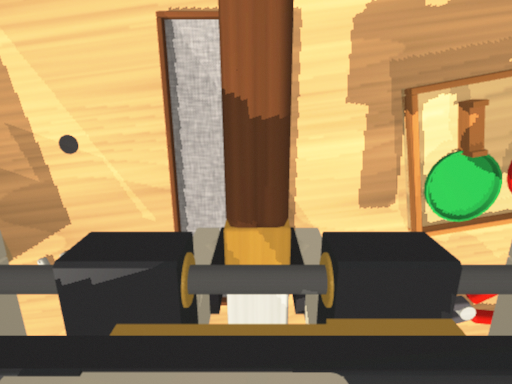

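The wrist view shows the iron held with its handle up. The tray's left rim runs from (158,12) to (178,235) and its far corner is visible. I'll fit the tray from the depth maps.

Run:
```python
from h import *
W=np.load('w4.npy');z=W[...,2];m=(z>.010)&(z<.018)&(W[...,1]>.3)
m[:,230:]=0;p=W[m];print(len(p))
u=np.array([np.cos(np.radians(-7)),np.sin(np.radians(-7))]);n=np.array([-u[1],u[0]])
a=p[:,:2]@u;b=p[:,:2]@n
print('along max',np.percentile(a,[98,99.5,100]),'side max',np.percentile(b,[50,95,99,100]))
q=p[b>np.percentile(b,50)-.005];
l=cv2.fitLine(q[:,:2].astype('f4'),cv2.DIST_HUBER,0,.01,.01).ravel();print('rim yaw',np.degrees(np.arctan2(l[1],l[0])))
print('centre by wrist: along',np.percentile(a,99.5)-.154,'side',np.percentile(b,99)-.061, '->',(np.percentile(a,99.5)-.154)*u+(np.percentile(b,99)-.061)*n)
W=np.load('s4.npy');z=W[...,2];m=(z>.010)&(z<.018)&(abs(W[...,1]-.336)<.12)&(abs(W[...,0]-.515)<.19);p=W[m]
print('side cam',len(p),cv2.minAreaRect(p[:,:2].astype('f4')))
print('top est',np.array([.515,.336])@u,np.array([.515,.336])@n)
```

```text
1753
along max [0.62409077 0.62483841 0.62507676] side max [0.45489809 0.45845118 0.45893348 0.45958165]
rim yaw -6.958599
centre by wrist: along 0.47083840754563777 side 0.39793347645178034 -> [0.51582474 0.33758657]
side cam 996 ((0.5172680616378784, 0.3388884961605072), (0.12418469041585922, 0.308623343706131), 83.43759155273438)
top est 0.47021316871115126 0.3962582188051352
```

```bash
python3 -m pendant '{"sx": [-0.003,-0.006,-0.0061,-0.0061,-0.0061,-0.0061,-0.0061,-0.0061],"sy": [-0.015,-0.028,-0.0291,-0.0291,-0.0291,-0.0291,-0.0291,-0.0291],"sz": [0,0.01,0.05,0.09,0.12,0.14,0.152,0.155],"twist": [0,0,0,0,0,0,0,0],"jaw": [0.02,0.02,0.02,0.02,0.02,0.02,0.02,0.02]}'; python3 -m pendant '{"sx": [0,0],"sy": [0,0],"sz": [0,0],"twist": [0,0],"jaw": [0.02,0.02]}'; python3 -c "
from h import *
delta(.515,.338,.0096,-7)"
```

```text
clock: 30.55
tool_pos: [0.5148, 0.3384, 0.0205]
orientation: [179.9, 0.0, -6.9]
force: [-0.1, -0.2, -2.2]
opening: 0.0317
gripper_force: 30.0
clock: 30.8
tool_pos: [0.5156, 0.3389, 0.0224]
orientation: [-179.9, -0.1, -6.9]
force: [0.5, 0.9, -2.0]
opening: 0.0316
gripper_force: 30.0
d [-0.0005  0.0009  0.0128] turn 0.06 t 30.8
```

```bash
python3 -m pendant '{"sx": [0,0,0,0,0,0],"sy": [0.001,0.001,0.001,0.001,0.001,0.001],"sz": [0.005,0.009,0.011,0.0125,0.0125,0.0125],"twist": [0,0,0,0,0,0],"jaw": [0.02,0.02,0.02,0.02,0.02,0.02]}'
```

```text
clock: 31.55
tool_pos: [0.515, 0.3371, 0.0096]
orientation: [180.0, -0.0, -6.9]
force: [-2.8, -1.8, 5.4]
opening: 0.0316
gripper_force: 30.0
```

Contact (Fz changed by +7 N). Release and rise, then check.

```bash
python3 -m pendant '{"sx": [0,0,0,0,0,0,0,0],"sy": [0,0,0,0,0,0,0,0],"sz": [0,0,0,0,-0.03,-0.08,-0.14,-0.19],"twist": [0,0,0,0,0,0,0,0],"jaw": [0.05,0.05,0.05,0.05,0.05,0.05,0.06,0.088]}'
python3 - <<'E'
from h import *
s=snap('side');W=world(s);z=W[...,2];save('s5.png',s['frame'])
m=(z>.0105)&(z<.035)&(abs(W[...,1]-.338)<.045)&(abs(W[...,0]-.515)<.135);p=W[m];print(len(p),np.percentile(p[:,2],[5,50,95]),cv2.minAreaRect(p[:,:2].astype('f4')))
delta(.4123,-.303,.20,-87)
E
```

```text
clock: 32.55
tool_pos: [0.5152, 0.3374, 0.2015]
orientation: [-179.9, -0.1, -6.9]
force: [0.6, 0.5, -0.5]
opening: 0.0647
gripper_force: 0.0
1730 [0.01262459 0.0180172  0.02887437] ((0.5142440795898438, 0.3375934064388275), (0.27301302552223206, 0.07615352421998978), 3.6526665687561035)
d [-0.028   0.6502  0.0089] turn 80.13 t 32.6
```

View pics/s5.png

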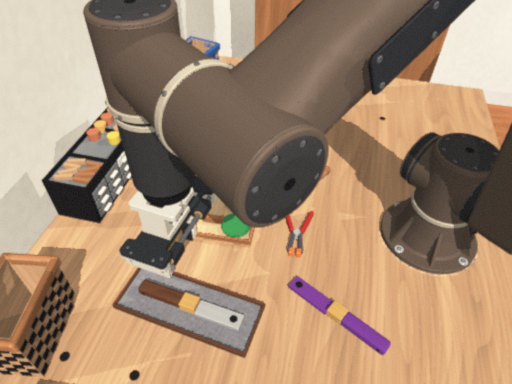

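The iron lies centred in the tray with its collar at (188,302). Now the tins go back, green first.

```bash
python3 -m pendant '{"sx": [0,-0.005,-0.01,-0.01,-0.015,-0.015,-0.02,-0.02],"sy": [0.04,0.1,0.16,0.22,0.28,0.34,0.4,0.45],"sz": [0,0,0,0,0,0,0,0],"twist": [8,18,28,38,48,58,68,78],"jaw": [0.088,0.088,0.088,0.088,0.088,0.088,0.088,0.088]}'; python3 -c "
from h import *
delta(.4123,-.3035,.19,-87)"
```

```text
clock: 33.6
tool_pos: [0.4399, -0.1088, 0.1991]
orientation: [-179.9, 0.0, -85.3]
force: [0.7, -0.7, 0.3]
opening: 0.0879
gripper_force: 0.0
d [0.1918 0.0436 0.0091] turn 1.72 t 33.6
```

```bash
python3 -m pendant '{"sx": [0.05,0.1,0.15,0.18,0.19,0.19,0.19],"sy": [0.01,0.02,0.035,0.042,0.0436,0.0436,0.0436],"sz": [0,0,0,0,0,0,0],"twist": [2,2,2,2,2,2,2],"jaw": [0.088,0.088,0.088,0.088,0.088,0.088,0.088]}'
cat > lid.py <<'E'
from h import *
s=snap('wrist');W=world(s);z=W[...,2];hsv=cv2.cvtColor(s['frame'],cv2.COLOR_RGB2HSV)
for n,lo,hi in(('blue',(100,120,50),(125,255,255)),('red',(0,150,80),(6,255,255)),('green',(55,100,40),(85,255,255))):
    m=(cv2.inRange(hsv,lo,hi)>0)&(z>.106)&(z<.13)&(W[...,0]<.7); p=W[m]; print(n,m.sum(), len(p)>50 and (np.median(p[:,2]),cv2.minEnclosingCircle(p[:,:2].astype('f4'))))
E
python3 lid.py; python3 -c "
from h import *
delta(.4123,-.3035,.0956,-87)"
```

```text
clock: 34.48
tool_pos: [0.4143, -0.2992, 0.1989]
orientation: [-180.0, 0.0, -86.9]
force: [-0.0, 0.1, -0.2]
opening: 0.0881
gripper_force: 0.0
blue 1570 (np.float64(0.11216133591282032), ((0.6156920194625854, -0.3154791593551636), 0.025569012388586998))
red 3622 (np.float64(0.11212202529117926), ((0.5161958932876587, -0.3129293620586395), 0.02658069133758545))
green 3319 (np.float64(0.11220200754848784), ((0.4122297167778015, -0.3039484918117523), 0.026640433818101883))
d [0.0042 0.0023 0.1034] turn 0.12 t 34.52
```

```bash
python3 -m pendant '{"sx": [0.002,0.004,0.0042,0.0042,0.0042,0.0042,0.0042,0.0042],"sy": [0.001,0.0022,0.0022,0.0022,0.0022,0.0022,0.0022,0.0022],"sz": [0.02,0.05,0.08,0.098,0.1034,0.1034,0.1034,0.1034],"twist": [0,0,0,0,0,0,0,0],"jaw": [0.088,0.088,0.088,0.088,0.088,0.04,0.04,0.04]}'; python3 -m pendant '{"sx": [0,0,0,0],"sy": [0,0,0,0],"sz": [0,0,0,0],"twist": [0,0,0,0],"jaw": [0.04,0.04,0.04,0.04]}';python3 -c "
from h import *
delta(.4771,.0968,.17,-87)"
```

```text
clock: 35.52
tool_pos: [0.4126, -0.3044, 0.0963]
orientation: [-179.9, -0.0, -86.9]
force: [-0.2, 0.0, -1.0]
opening: 0.063
gripper_force: 0.0
clock: 36.02
tool_pos: [0.4125, -0.3045, 0.096]
orientation: [-180.0, -0.0, -86.9]
force: [0.7, 0.1, 5.4]
opening: 0.0537
gripper_force: 30.0
d [-0.3973 -0.086  -0.074 ] turn 0.07 t 36.02
```

```bash
python3 -m pendant '{"sx": [0,0,0,0,-0.03,-0.08,-0.13,-0.18],"sy": [0,0,0,0,-0.01,-0.02,-0.035,-0.045],"sz": [-0.01,-0.03,-0.055,-0.074,-0.074,-0.074,-0.074,-0.074],"twist": [0,0,0,0,0,0,0,0],"jaw": [0.04,0.04,0.04,0.04,0.04,0.04,0.04,0.04]}';python3 -m pendant '{"sx": [-0.05,-0.1,-0.15,-0.19,-0.212,-0.2173,-0.2173,-0.2173],"sy": [-0.01,-0.02,-0.03,-0.038,-0.041,-0.041,-0.041,-0.041],"sz": [0,0,0,0,0,0,0.01,0.025],"twist": [0,0,0,0,0,0,0,0],"jaw": [0.04,0.04,0.04,0.04,0.04,0.04,0.04,0.04]}';python3 -m pendant '{"sx": [0,0,0],"sy": [0,0,0],"sz": [0.01,0.02,0.02],"twist": [0,0,0],"jaw": [0.04,0.04,0.04]}'; python3 -c "
from h import *
delta(.4771,.0968,.103,-87)"
```

```text
clock: 37.02
tool_pos: [0.4472, -0.1207, 0.1695]
orientation: [180.0, 0.0, -87.0]
force: [1.2, -0.3, -3.1]
opening: 0.053
gripper_force: 30.0
clock: 38.02
tool_pos: [0.4765, 0.0962, 0.1438]
orientation: [180.0, 0.0, -87.0]
force: [-0.2, -0.1, -3.6]
opening: 0.0529
gripper_force: 30.0
clock: 38.4
tool_pos: [0.4763, 0.0964, 0.1236]
orientation: [179.9, -0.1, -87.0]
force: [-0.4, 0.2, -2.7]
opening: 0.0532
gripper_force: 30.0
d [-0.0004 -0.0008  0.0206] turn 0.03 t 38.4
```

```bash
python3 -m pendant '{"sx": [0,0,0,0,0,0],"sy": [-0.0005,-0.0005,-0.0005,-0.0005,-0.0005,-0.0005],"sz": [0.007,0.013,0.017,0.02,0.021,0.021],"twist": [0,0,0,0,0,0],"jaw": [0.04,0.04,0.04,0.04,0.04,0.04]}'
```

```text
clock: 39.15
tool_pos: [0.4774, 0.097, 0.1036]
orientation: [-180.0, -0.0, -86.9]
force: [0.0, -0.1, -2.7]
opening: 0.0532
gripper_force: 30.0
```

Not in contact yet (Fz still −2.7); going 1.5 mm lower.

```bash
python3 -m pendant '{"sx": [0,0,0],"sy": [0,0,0],"sz": [0.001,0.0015,0.0015],"twist": [0,0,0],"jaw": [0.04,0.04,0.04]}'
```

```text
clock: 39.52
tool_pos: [0.4777, 0.097, 0.103]
orientation: [-179.9, -0.0, -86.9]
force: [-2.1, -0.3, 6.1]
opening: 0.0534
gripper_force: 30.0
```

```bash
python3 -m pendant '{"sx": [0,0,0,0,0,0,0,0],"sy": [0,0,0,0,0,0,0,0],"sz": [0,0,0,0,-0.03,-0.07,-0.095,-0.095],"twist": [0,0,0,0,0,0,0,0],"jaw": [0.06,0.088,0.088,0.088,0.088,0.088,0.088,0.088]}'; python3 -m pendant '{"sx": [0.05,0.11,0.17,0.23,0.29,0.35,0.395,0.4095],"sy": [0,-0.005,-0.01,-0.01,-0.015,-0.018,-0.0185,-0.0185],"sz": [0,0,0,0,0,0,0,0],"twist": [0,0,0,0,0,0,0,0],"jaw": [0.088,0.088,0.088,0.088,0.088,0.088,0.088,0.088]}';python3 -m pendant '{"sx": [0,0],"sy": [0,0],"sz": [0,0],"twist": [0,0],"jaw": [0.088,0.088]}';python3 lid.py; python3 -c "
from h import *
delta(.5165,-.312,.0952,-87)"
```

```text
clock: 40.52
tool_pos: [0.4785, 0.0976, 0.1991]
orientation: [-179.8, 0.1, -86.9]
force: [-1.0, 1.0, 0.3]
opening: 0.088
gripper_force: 0.0
clock: 41.52
tool_pos: [0.5168, -0.3131, 0.1953]
orientation: [179.9, 0.0, -87.1]
force: [0.5, 0.4, 0.5]
opening: 0.0879
gripper_force: 0.0
clock: 41.78
tool_pos: [0.5175, -0.31, 0.1967]
orientation: [180.0, 0.0, -86.9]
force: [-0.0, 0.2, 0.3]
opening: 0.0877
gripper_force: 0.0
blue 3574 (np.float64(0.11214730016765725), ((0.620525062084198, -0.3156405985355377), 0.02654680423438549))
red 3401 (np.float64(0.11224386508737463), ((0.5162710547447205, -0.3134067952632904), 0.02702820673584938))
green 0 False
d [0.0021 0.0013 0.1018] turn 0.12 t 41.83
```

```bash
python3 -m pendant '{"sx": [0.002,0.0025,0.0025,0.0025,0.0025,0.0025,0.0025,0.0025],"sy": [0.001,0.001,0.001,0.001,0.001,0.001,0.001,0.001],"sz": [0.02,0.05,0.08,0.096,0.1015,0.1015,0.1015,0.1015],"twist": [0,0,0,0,0,0,0,0],"jaw": [0.088,0.088,0.088,0.088,0.088,0.04,0.04,0.04]}'; python3 -m pendant '{"sx": [0,0,0,0],"sy": [0,0,0,0],"sz": [0,0,0,0],"twist": [0,0,0,0],"jaw": [0.04,0.04,0.04,0.04]}';python3 -c "
from h import *
delta(.4822,.0115,.17,-87)"
```

```text
clock: 42.82
tool_pos: [0.5173, -0.3137, 0.0964]
orientation: [-179.9, -0.0, -86.9]
force: [0.0, -0.3, -0.3]
opening: 0.0633
gripper_force: 0.0
clock: 43.32
tool_pos: [0.5172, -0.3137, 0.096]
orientation: [-180.0, -0.0, -86.9]
force: [1.0, 0.4, 5.1]
opening: 0.0534
gripper_force: 30.0
d [-0.3266  0.0176 -0.074 ] turn 0.07 t 43.33
```

```bash
python3 -m pendant '{"sx": [0,0,0,0,-0.02,-0.06,-0.1,-0.145],"sy": [0,0,0,0,0,0.005,0.01,0.01],"sz": [-0.01,-0.03,-0.055,-0.074,-0.074,-0.074,-0.074,-0.074],"twist": [0,0,0,0,0,0,0,0],"jaw": [0.04,0.04,0.04,0.04,0.04,0.04,0.04,0.04]}';python3 -m pendant '{"sx": [-0.045,-0.09,-0.13,-0.16,-0.176,-0.1806,-0.1806,-0.1806],"sy": [0.002,0.005,0.0076,0.0076,0.0076,0.0076,0.0076,0.0076],"sz": [0,0,0,0,0,0,0.01,0.025],"twist": [0,0,0,0,0,0,0,0],"jaw": [0.04,0.04,0.04,0.04,0.04,0.04,0.04,0.04]}';python3 -m pendant '{"sx": [0,0,0],"sy": [0,0,0],"sz": [0.01,0.02,0.02],"twist": [0,0,0],"jaw": [0.04,0.04,0.04]}'; python3 -c "
from h import *
delta(.4822,.0105,.103,-87)"
```

```text
clock: 44.32
tool_pos: [0.4973, -0.1675, 0.1685]
orientation: [179.9, 0.0, -87.0]
force: [1.2, 0.5, -3.1]
opening: 0.0535
gripper_force: 30.0
clock: 45.32
tool_pos: [0.4818, 0.0101, 0.1436]
orientation: [-180.0, 0.0, -87.0]
force: [-0.2, -0.7, -2.7]
opening: 0.0532
gripper_force: 30.0
clock: 45.7
tool_pos: [0.4813, 0.0103, 0.1235]
orientation: [179.9, -0.0, -87.0]
force: [-0.7, -0.7, -2.6]
opening: 0.0534
gripper_force: 30.0
d [-0.0002 -0.0009  0.0205] turn 0.03 t 45.7
```

```bash
python3 -m pendant '{"sx": [0,0,0,0,0,0,0],"sy": [-0.0005,-0.0005,-0.0005,-0.0005,-0.0005,-0.0005,-0.0005],"sz": [0.007,0.013,0.018,0.021,0.0222,0.0222,0.0222],"twist": [0,0,0,0,0,0,0],"jaw": [0.04,0.04,0.04,0.04,0.04,0.04,0.04]}'
```

```text
clock: 46.58
tool_pos: [0.4825, 0.0107, 0.103]
orientation: [-180.0, -0.0, -86.9]
force: [-2.7, 0.8, 5.0]
opening: 0.0535
gripper_force: 30.0
```

```bash
python3 -m pendant '{"sx": [0,0,0,0,0,0,0,0],"sy": [0,0,0,0,0,0,0,0],"sz": [0,0,0,0,-0.03,-0.07,-0.095,-0.095],"twist": [0,0,0,0,0,0,0,0],"jaw": [0.06,0.088,0.088,0.088,0.088,0.088,0.088,0.088]}'; python3 -m pendant '{"sx": [0.05,0.1,0.15,0.2,0.25,0.3,0.325,0.333],"sy": [-0.02,-0.04,-0.06,-0.08,-0.1,-0.115,-0.1207,-0.1207],"sz": [0,0,0,0,0,0,0,0],"twist": [0,0,0,0,0,0,0,0],"jaw": [0.088,0.088,0.088,0.088,0.088,0.088,0.088,0.088]}';python3 -m pendant '{"sx": [0,0],"sy": [0,0],"sz": [0,0],"twist": [0,0],"jaw": [0.088,0.088]}';python3 lid.py; python3 -c "
from h import *
delta(.621,-.3165,.0946,-87)"
```

```text
clock: 47.58
tool_pos: [0.4836, 0.0111, 0.1994]
orientation: [-179.8, 0.1, -86.9]
force: [0.5, -0.0, -0.7]
opening: 0.0878
gripper_force: 0.0
clock: 48.58
tool_pos: [0.6202, -0.3168, 0.1951]
orientation: [179.8, 0.0, -87.1]
force: [-1.2, 0.0, -0.2]
opening: 0.0881
gripper_force: 0.0
clock: 48.82
tool_pos: [0.6205, -0.3144, 0.1973]
orientation: [180.0, 0.0, -86.9]
force: [1.2, -0.1, -0.3]
opening: 0.0874
gripper_force: 0.0
blue 3348 (np.float64(0.11217690727636574), ((0.6208174824714661, -0.3163110613822937), 0.026631029322743416))
red 0 False
green 0 False
d [ 0.0022 -0.0002  0.103 ] turn 0.12 t 48.88
```

```bash
python3 -m pendant '{"sx": [0.001,0.001,0.001,0.001,0.001,0.001,0.001,0.001],"sy": [0,0,0,0,0,0,0,0],"sz": [0.02,0.05,0.08,0.097,0.102,0.102,0.102,0.102],"twist": [0,0,0,0,0,0,0,0],"jaw": [0.088,0.088,0.088,0.088,0.088,0.04,0.04,0.04]}'; python3 -m pendant '{"sx": [0,0,0,0],"sy": [0,0,0,0],"sz": [0,0,0,0],"twist": [0,0,0,0],"jaw": [0.04,0.04,0.04,0.04]}';python3 -c "
from h import *
delta(.4868,-.0747,.17,-87)"
```

```text
clock: 49.88
tool_pos: [0.6212, -0.3166, 0.0964]
orientation: [-179.9, -0.0, -86.9]
force: [-0.1, 0.1, 0.2]
opening: 0.0629
gripper_force: 0.0
clock: 50.38
tool_pos: [0.6212, -0.3165, 0.096]
orientation: [-179.9, -0.0, -86.9]
force: [0.4, 1.1, 3.7]
opening: 0.0533
gripper_force: 30.0
d [-0.2487  0.1212 -0.074 ] turn 0.07 t 50.38
```

```bash
python3 -m pendant '{"sx": [0,0,0,0,-0.02,-0.05,-0.08,-0.12],"sy": [0,0,0,0,0.01,0.025,0.04,0.06],"sz": [-0.01,-0.03,-0.055,-0.074,-0.074,-0.074,-0.074,-0.074],"twist": [0,0,0,0,0,0,0,0],"jaw": [0.04,0.04,0.04,0.04,0.04,0.04,0.04,0.04]}';python3 -m pendant '{"sx": [-0.04,-0.08,-0.11,-0.125,-0.1287,-0.1287,-0.1287,-0.1287],"sy": [0.02,0.04,0.055,0.0612,0.0612,0.0612,0.0612,0.0612],"sz": [0,0,0,0,0,0,0.01,0.025],"twist": [0,0,0,0,0,0,0,0],"jaw": [0.04,0.04,0.04,0.04,0.04,0.04,0.04,0.04]}';python3 -m pendant '{"sx": [0,0,0],"sy": [0,0,0],"sz": [0.01,0.02,0.02],"twist": [0,0,0],"jaw": [0.04,0.04,0.04]}'; python3 -c "
from h import *
delta(.4868,-.0747,.103,-87)"
```

```text
clock: 51.38
tool_pos: [0.5534, -0.199, 0.1689]
orientation: [179.9, 0.0, -87.0]
force: [0.5, 0.7, -4.7]
opening: 0.0533
gripper_force: 30.0
clock: 52.38
tool_pos: [0.4866, -0.075, 0.1434]
orientation: [-180.0, 0.0, -87.0]
force: [-0.0, 0.0, -4.2]
opening: 0.0531
gripper_force: 30.0
clock: 52.75
tool_pos: [0.4858, -0.0747, 0.1233]
orientation: [179.9, -0.0, -87.0]
force: [-0.0, 0.5, -4.0]
opening: 0.0535
gripper_force: 30.0
d [ 0.0001 -0.001   0.0203] turn 0.04 t 52.75
```

```bash
python3 -m pendant '{"sx": [0,0,0,0,0,0,0],"sy": [-0.0005,-0.0005,-0.0005,-0.0005,-0.0005,-0.0005,-0.0005],"sz": [0.007,0.013,0.018,0.021,0.0222,0.0222,0.0222],"twist": [0,0,0,0,0,0,0],"jaw": [0.04,0.04,0.04,0.04,0.04,0.04,0.04]}'
```

```text
clock: 53.62
tool_pos: [0.487, -0.0745, 0.1028]
orientation: [-180.0, -0.0, -86.9]
force: [-2.6, 0.4, 6.2]
opening: 0.0534
gripper_force: 30.0
```

Release, then retreat up and to the right to clear the top camera.

```bash
python3 -m pendant '{"sx": [0,0,0,0,0,0,0,0],"sy": [0,0,0,0,0,0,0,0],"sz": [0,0,0,0,-0.03,-0.07,-0.12,-0.12],"twist": [0,0,0,0,0,0,0,0],"jaw": [0.06,0.088,0.088,0.088,0.088,0.088,0.088,0.088]}'; python3 -m pendant '{"sx": [0.05,0.1,0.15,0.2,0.26,0.31,0.36,0.4],"sy": [0,0.01,0.02,0.03,0.04,0.05,0.06,0.06],"sz": [0,0,0,0,0,0,0,0],"twist": [0,0,0,0,0,0,0,0],"jaw": [0.088,0.088,0.088,0.088,0.088,0.088,0.088,0.088]}';python3 -m pendant '{"sx": [0,0],"sy": [0,0],"sz": [0,0],"twist": [0,0],"jaw": [0.088,0.088]}'
python3 - <<'E'
from h import *
s=snap('top');save('fin.png',s['frame']);W=world(s);z=W[...,2];hsv=cv2.cvtColor(s['frame'],cv2.COLOR_RGB2HSV)
for n,lo,hi in(('blue',(100,120,50),(125,255,255)),('red',(0,150,80),(6,255,255)),('green',(55,100,40),(85,255,255))):
    m=(cv2.inRange(hsv,lo,hi)>0)&(z>.112)&(z<.13)&(W[...,0]<.6)&(abs(W[...,1])<.2); p=W[m]; print(n,m.sum(), len(p)>50 and (np.median(p[:,2]),np.percentile(p[:,2],[5,95]),cv2.minEnclosingCircle(p[:,:2].astype('f4'))))
m=np.zeros(z.shape,bool);m[60:95,195:230]=1;m&=z>.12;print('bottle',cv2.minEnclosingCircle(W[m][:,:2].astype('f4')))
m=(z>.0105)&(z<.035)&(abs(W[...,1]-.338)<.045)&(abs(W[...,0]-.515)<.135);p=W[m];print('iron',cv2.minAreaRect(p[z[m]>.012][:,:2].astype('f4')))
E
```

```text
clock: 54.62
tool_pos: [0.4893, -0.0743, 0.2262]
orientation: [-179.6, 0.0, -86.9]
force: [0.6, -0.7, -0.2]
opening: 0.0876
gripper_force: 0.0
clock: 55.62
tool_pos: [0.4473, -0.4789, 0.2209]
orientation: [179.9, 0.1, -87.0]
force: [1.3, -0.3, 0.4]
opening: 0.0874
gripper_force: 0.0
clock: 55.88
tool_pos: [0.4479, -0.4768, 0.2209]
orientation: [179.9, 0.1, -87.0]
force: [-0.9, -0.2, 0.3]
opening: 0.0877
gripper_force: 0.0
blue 510 (np.float64(0.11855295746798603), array([0.11498809, 0.12230505]), ((0.48435425758361816, -0.07127504795789719), 0.026803195476531982))
red 516 (np.float64(0.11852747977391265), array([0.11499384, 0.12219256]), ((0.4803512692451477, 0.01360305119305849), 0.02729720063507557))
green 520 (np.float64(0.11854104016324958), array([0.11495591, 0.12233305]), ((0.475068598985672, 0.09904108941555023), 0.02684961073100567))
bottle ((0.6982338428497314, 0.1132739931344986), 0.01289516594260931)
iron ((0.5156413316726685, 0.33872586488723755), (0.2715815603733063, 0.07468996196985245), 3.729856014251709)
```

View pics/fin.png

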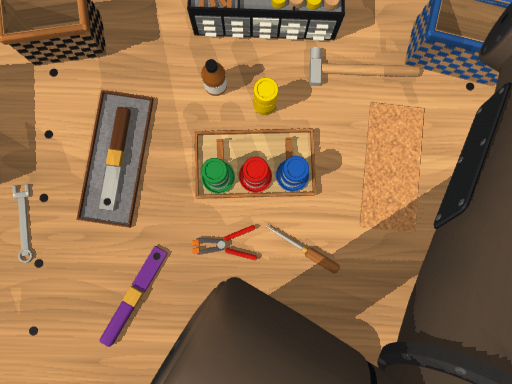

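The final view shows all three tins in their own dishes at (218,175), (256,174) and (294,174), within about 2 mm of where they started. The iron's collar is at (115,157), which is the tray's centre, and the bottle has not moved. Handing in.

```bash
python3 -c "
from plant import job
print(job.close_job())"
```

```text
the job is handed in; nothing more can be done
None
```

I stood the three tins on the mat, laid the iron in the middle of the tray, put each tin back in its own dish without disturbing the bottle, and handed the job in at about 56 s; the interface gave no verdict.

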